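# Load a board on the tilt cradle and set its inspection angle

### The job

First throw the fixture's lever to its white-marked loading notch while the cradle is still empty. Then pick up the power-supply board, lay it flat and gently on the sloped cradle, snug against both the yellow ledge and the red side stop, and let go; finally throw the lever into the green-marked notch, leaving the board seated on the tilted cradle. Do not disturb the solder spool, flux bottle or marker pen.

Things in the scene. Friction and masses are not known exactly. Their poses are not given: they have to be found in the camera images.
- lever_pivot (a point): On the lever's upright pivot axis, on the top (45 mm above the table) of the fixed blue, dark-topped gearbox housing. Fixture axes: z up, x roughly away from the robot, y towards the cradle, whose middle is 220 mm along +y. Housing, from here: x -165 to +40, y -115 to +115 mm. The fixture stands turned by up to 12 degrees.
- lever_knob (a point): Middle of the lever's upright round orange handle (24 mm diameter, 61 to 116 mm above the table; this point at 90 mm). It stands 110 mm from the pivot axis on the end of a flat steel arm (arm 55 to 65 mm above the table). It is free all round and can be pushed sideways with closed fingers; 6 to 8 N takes it over the ridge between two notches.
- lever_pointer (a point): Point 148 mm from the pivot axis, in line with the lever's arm and just ahead of its red pointer; it lies over the middle of a colour mark when the lever is in that mark's notch.
- lever (a joint): Lever angle, rad. Detent notches at 0 (white), 0.42, 0.84, 1.26; past half way it snaps on into the next notch and stays there. From the pivot, in fixture axes, the handle is at (-110 cos a, 110 sin a) mm, a = value - 0.63: growing values swing it towards the cradle. Stops just beyond the end notches. It tilts the cradle: slope = 0.175 + 0.3 x value.
- tag_green: Round green mark, 20 mm diameter, on top of the housing beside one of the three upper notches (148 mm from the pivot axis, in line with the lever when it is in that notch). Origin at its centre. Which notch it marks changes from run to run.
- tag_yellow: Round yellow mark of the same kind at another of the upper notches.
- tag_blue: Round blue mark of the same kind at the remaining upper notch.
- datum (a point): Corner of the tilting cradle where yellow ledge, red side stop and plate top meet, about 58 mm above the table. Axes turn with the cradle: x up the slope, y along the ledge towards the red stop, z out of the plate. Ledge inner face is x = 0, stop inner face y = 0; both stand 14 mm above the plate and are 8 mm thick; the stop runs from x = 10 to 80 mm. The cradle hinges about the ledge's foot.
- board: Power-supply board in a black pallet, 95 (its x) x 140 (y) x 8 mm, 0.2 to 0.42 kg, on the table. A finned heat sink in its middle, 28 mm in x, 60 in y, from 8 to 40 mm above the underside, is the place to grip, across x. Other parts stay below 18 mm. Origin: centre of the underside, z up. Seated, it lies along the ledge, origin at (47.5, -70, 0) mm from datum, either way round.
- spool: Solder spool with green flanges, standing on the table, 60 mm diameter, 60 mm high, origin at the centre of its underside. Leave alone.
- flux: White flux bottle with a red cap, 44 mm diameter, 100 mm high, origin at the centre of its underside. Leave alone.
- marker: Red marker pen with a black cap, square, 140 mm long (along its y) and 15 mm thick, lying on the table, origin under its middle. Leave alone.
- mark_white (a point): Centre of the round white mark, 20 mm diameter, painted on the housing top 148 mm from the pivot axis beside the end notch farthest from the cradle (lever value 0): the loading notch.
- plate_mid (a point): Middle of the aluminium support plate's top face, same axes as datum. The plate is 107 mm up the slope (x) by 162 mm along the ledge (y); the side away from the ledge and the side towards the lever are open.
There are look-alikes about, which are no part of the job. There is more than one size of the board; the job needs the largest.

How it is judged:
By the outcome, as a careful person would: the job done as asked, in the order asked, and still so for the second after the job is handed in, with the robot touching nothing.
It also fails if it takes over 69 s, if anything falls off the work surface, if the arm or the gripper's body presses on something with over 40 N, if the wrist force passes 120 N, or if a joint passes its speed limit or range.

### The arm

A 6-joint arm with a two-finger parallel gripper is mounted at the origin on the work surface. World frame = base frame: x ahead of the robot, y to its left, z up, the work surface at z = 0. Lengths are in m, angles in degrees, forces in N, time in s.
With the tool pointing down it reaches from about 0.35 to 0.95 m from the base axis. Payload 17.4 kg.
Tool frame: the origin (TCP) lies on the centre line of the jaws, within the pads' length; the fingertips stand 19 mm ahead of it and the grasp point (between the pads) is the TCP; z points along the fingers, y is the direction in which the jaws open and shut (so a half turn about z gives the same grasp; the last joint's range is limited). The gripper opens to 93 mm and grips with 3 to 60 N. Pads are 15 mm wide; open, the fingers measure 128 mm over their backs; the gripper's body (75 mm by 188 mm) begins 65 mm behind the grasp point.
Start: joints at [72.892, 6.646, 82.598, -0, 90.757, -2.166], TCP at [0.174, 0.652, 0.238] pointing down, gripper open.
Joint ranges: [-162.19, 162.19], [-47.58, 125.68], [4.15, 143.07], [-65.23, 245.23], [0.69, 171.88], [-170.13, 170.13]. Speed limits (degrees/s): [108.29, 108.29, 127.2, 180, 180, 180].

### API

Orientations are given as [roll, pitch, yaw] about the fixed x, y, z axes, in that order (R = Rz(yaw) Ry(pitch) Rx(roll)).
In Python, from cell import status, vision, ticket gives the robot as it stands.
- The arm moves only by the tool servo_tool, never from a script. Its argument "motion" is a list of rows, each a list of 7 numbers: the gripper command: -1 is fully open, 1 is shut, values between are in proportion, then the shift along the world's x, y, z in cm, then the turn, a rotation vector about the world's x, y, z in degrees. In form: [[jaw, dx, dy, dz, rx, ry, rz], ...]. A call has exactly 5 rows; each row shifts and turns the commanded pose from where the row before left it; what a row does not reach is not made up. A row lasts 1/8 s, in which the tool goes at most 62.5 mm and 10.7 degrees, less where a joint would pass 70% of its speed; a pose out of reach is approached as far as the arm can. A call is refused whole if a number of a shift passes 6.25 or a number of a turn 10.7, either way. A call with a gripper value outside its range is refused whole. The fingers move at their own pace and stop on an object; "grip_force" is the grip in N (left out, the last holds). Time passes only in rows, so rows that do not move let the fingers close, or fill a call up. It gives the time, the measured TCP pose, the force and the opening at its end, in the units of the state.
- status.sense(): the state, without advancing time (a new reading comes with each control period).
- vision.get_image(name): name is "scene" or "top" or "wrist"; returns (picture, depth): 420x560x3 uint8, blue, green, red; 420x560 float32, m along the optical axis (not along the pixel's ray), 0 where there is no reading.
- vision.calibration(name): a dict with "fx", "fy", "cx", "cy" (pixels), "rvec" (rotation vector, rad) and "tvec" (3), from world to camera coordinates, as OpenCV has them; the wrist camera has in their place "hand_eye" (4x4, takes a point from camera to tool coordinates, whose origin is the TCP and whose axes are the flange's). Camera axes: x right, y down, z forward; pixel columns grow to the right and rows downward; lengths in m; the calibration is good to about 2 mm. A picture is of the moment at which its call begins: read the wrist's pose just before it. calibration takes no time and is no camera call.
- ticket.job_done(): hands the job in, once; it reports no verdict.
The state is a dict: "t": time; "qpos": joint angles; "joint_vel": joint speeds; "joint_efforts": joint torques, N m; "ee_pos": TCP position; "eef_rot": TCP orientation; "ft_force": force on the tool from outside, world axes, zero at the start; "wrist_torque": the same for the moment, N m; "width": finger opening in m.
Only numpy, scipy, OpenCV 4.12 (cv2) and the standard library are available. Lean on these libraries where they do the work, as an engineer would, in place of code of your own. Each camera call takes 0.05 s, during which the arm holds its last target. There are 200 camera calls.

## Working session

There is one attempt and no reset: what is moved stays moved. The work goes in short steps, Python scripts to look and compute and a tool call to move; the robot and the scene stay as the last step left them, time stands still between calls to the robot, and variables do not carry over. Pictures are saved under pics/ and viewed, about 8 in all and at most 12, crops included, and the job is handed in when it is done.

Besides the shell and the picture viewer there is one more tool, called after "Emit:" as name(argument=value, ...), one argument or row to a line, values as JSON. servo_tool: Moves the arm, as the interface text tells. Its arguments: {"type":"object","properties":{"motion":{"type":"array"},"grip_force":{"type":"number"}},"required":["motion"]}

```bash
ls; mkdir -p pics; cat > h.py <<'E'
import numpy as np, cv2
from cell import status, vision, ticket
from scipy.spatial.transform import Rotation as R
def pose(cam, st=None):
    c=vision.calibration(cam)
    if cam=='wrist':
        st=st or status.sense()
        T=np.eye(4);T[:3,:3]=R.from_euler('xyz',st['eef_rot'],degrees=True).as_matrix();T[:3,3]=st['ee_pos']
        T=T@np.array(c['hand_eye']); return c,T[:3,:3],T[:3,3]
    Rm=cv2.Rodrigues(np.array(c['rvec'],float))[0]; t=np.array(c['tvec'],float).ravel()
    return c,Rm.T,-Rm.T@t
def ray(P,u,v,z):
    c,Rm,o=P
    d=Rm@np.array([(u-c['cx'])/c['fx'],(v-c['cy'])/c['fy'],1.]); return o+d*(z-o[2])/d[2]
def cloud(P,dep):
    c,Rm,o=P
    v,u=np.mgrid[:dep.shape[0],:dep.shape[1]]
    p=np.stack([(u-c['cx'])/c['fx']*dep,(v-c['cy'])/c['fy']*dep,dep],-1)
    return p@Rm.T+o
def proj(P,X):
    c,Rm,o=P; p=(np.asarray(X)-o)@Rm
    return np.stack([p[...,0]/p[...,2]*c['fx']+c['cx'],p[...,1]/p[...,2]*c['fy']+c['cy']],-1)
E
python3 - <<'E'
from h import *
print(status.sense())
for n in('top','scene'):
    P=pose(n);im,d=vision.get_image(n);np.savez('pics/%s0.npz'%n,im=im,d=d);cv2.imwrite('pics/%s0.png'%n,im)
    print(n,P[2],P[0]['fx'],P[1][:,2])
E
```

```text
pics
{'t': 0.0, 'qpos': array([ 7.28922491e+01,  6.67502041e+00,  8.26351930e+01, -9.57447767e-04,
        9.07573048e+01, -2.16520051e+00]), 'joint_vel': array([ 0.02979523,  0.01151055,  0.06781286,  0.02198101,  0.05814016,
       -0.03974009]), 'joint_efforts': array([-1.01430098e-03, -7.21276259e+01, -6.22588778e+01,  7.78521644e-02,
        2.40928028e-02, -1.16906090e-04]), 'ee_pos': array([0.17400186, 0.65199833, 0.23690062]), 'eef_rot': array([-1.79932494e+02, -1.59420307e-03,  1.65057437e+02]), 'ft_force': array([-0.50885766, -0.27208345, -0.85093521]), 'wrist_torque': array([ 0.05587772, -0.01727702,  0.07689016]), 'width': 0.09280614251387084}
top [0.34252952 0.08296079 0.96275826] 403.9159034027567 [ 2.14196303e-01 -8.58798751e-04 -9.76790257e-01]
scene [1.18455896 0.22905711 0.87361224] 430.5192692704173 [-0.64409352 -0.1339277  -0.7531314 ]
```

View pics/top0.png

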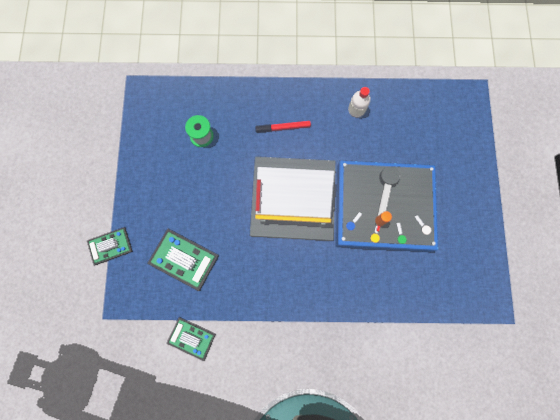

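View pics/scene0.png

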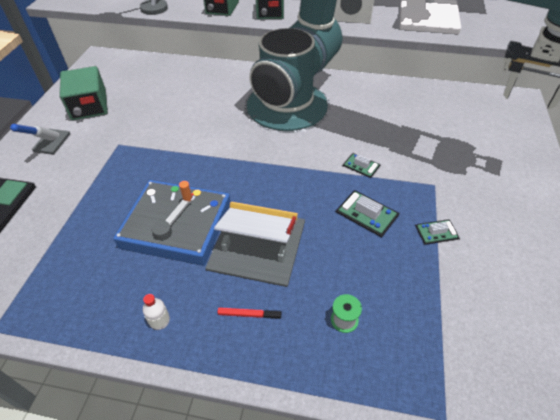

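The top view shows the lever pivot at (390,176) and the orange knob at (386,216). The marks are white (427,230), green (402,239), yellow (375,238) and blue (351,226). The cradle is at (295,195), with its yellow ledge at (295,218) and red stop at (259,195). There are three candidate boards, at (183,260), (110,246) and (191,339). The one at (183,260) looks largest, and I'll measure all three to confirm.

```bash
python3 - <<'E'
from h import *
P=pose('top');z=np.load('pics/top0.npz');im,d=z['im'],z['d'];X=cloud(P,d)
S=pose('scene');zs=np.load('pics/scene0.npz')
hsv=cv2.cvtColor(im,cv2.COLOR_BGR2HSV)
def cen(m,box):
    x0,y0,x1,y1=box;mm=np.zeros(m.shape,bool);mm[y0:y1,x0:x1]=m[y0:y1,x0:x1]
    n,l,s,c=cv2.connectedComponentsWithStats(mm.astype(np.uint8));i=1+np.argmax(s[1:,4]);return c[i],s[i,4]
H,Sa,V=hsv[...,0].astype(int),hsv[...,1],hsv[...,2]
box=(343,215,436,246);M={}
for n,m,b in(('white',(Sa<40)&(V>190),(420,222,434,238)),('green',(H>45)&(H<85)&(Sa>120),box),('yellow',(H>20)&(H<35)&(Sa>120),(366,228,384,246)),('blue',(H>105)&(H<130)&(Sa>150)&(V>130),(344,218,358,234))):
    c,a=cen(m,b);M[n]=ray(P,*c,.045);print(n,c.round(1),a,M[n].round(4))
# circle fit from marks
A=np.array([M[k][:2] for k in('white','green','yellow','blue')])
from scipy.optimize import least_squares
# model: pivot + 148*(-cos a, sin a) rotated by th
a=np.array([0,.42,.84,1.26])-.63
f=lambda p:(p[:2]+.148*np.stack([-np.cos(a)*np.cos(p[2])-np.sin(a)*np.sin(p[2]),-np.cos(a)*np.sin(p[2])+np.sin(a)*np.cos(p[2])],1)-A).ravel()
r=least_squares(f,[.37,-.05,0]);print('pivot',r.x,np.degrees(r.x[2]),'res',r.fun.round(4))
piv=ray(P,390,176,.07);print('pivot seen@.07',piv)
c,aa=cen((H>3)&(H<14)&(Sa>180)&(V>120),(375,205,396,228));k=ray(P,*c,.116);print('knob',c,aa,k)
# boards: raised things off table 
m=((X[...,2]>.004)&(X[...,2]<.06)&(d>0)).astype(np.uint8);m[:,230:]=0;m[:215]=0
for c in cv2.findContours(m,0,2)[0]:
    if cv2.contourArea(c)<300:continue
    q=np.array([ray(P,*p[0],.008)[:2] for p in c],np.float32);b=cv2.minAreaRect(q);print('board',np.round(b[0],4),np.round(b[1],4),b[2],c.reshape(-1,2).mean(0), X[...,2][cv2.drawContours(m*0,[c],-1,1,-1)>0].max())
bx=cv2.resize(im[215:365,70:240],None,fx=4,fy=4,interpolation=2)
cv2.imwrite('pics/crop1.png',bx)
E
```

```text
white [426.1 229.6] 66 [ 0.4989 -0.2691  0.045 ]
green [401.5 239.1] 55 [ 0.4762 -0.2112  0.045 ]
yellow [374.7 237.6] 63 [ 0.479  -0.1497  0.045 ]
blue [350.3 225.7] 46 [ 0.5058 -0.0946  0.045 ]
pivot [ 0.62203331 -0.18658408 -0.04096928] -2.3473667494030916 res [ 0.0001  0.0003 -0.0001 -0.0003 -0.0003 -0.0001  0.0003  0.    ]
pivot seen@.07 [ 0.61886715 -0.18489543  0.07      ]
knob [389.5 213.5] 2 [ 0.52080434 -0.16578573  0.116     ]
board [0.2499 0.2674] [0.0933 0.0648] 66.71941375732422 [191.52892562 338.95867769] 0.9627582589612805
board [0.4307 0.2962] [0.1415 0.0975] 63.2928466796875 [181.62732919 258.60869565] 0.9627582589612805
board [0.46   0.4724] [0.0662 0.0955] 20.619915008544922 [108.55855856 247.27927928] 0.030333319026456085
```

View pics/crop1.png

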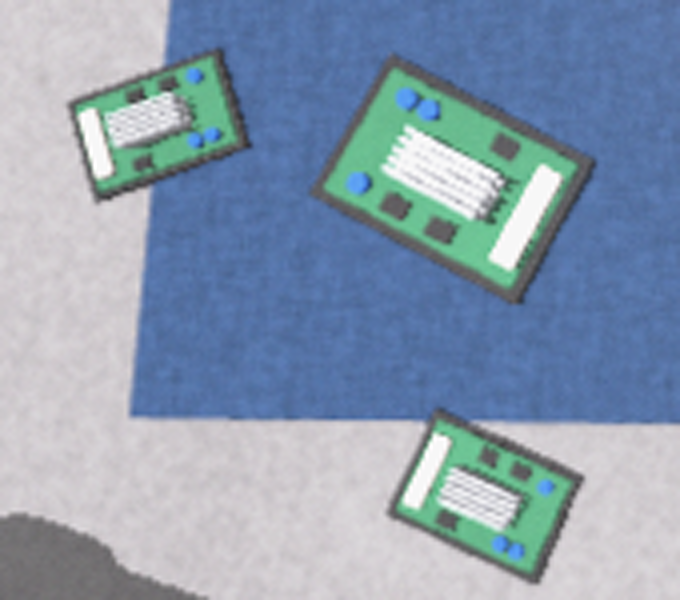

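Three boards are visible: 94×65 mm at (191,339), 96×66 mm at (108,247), and 141×98 mm at (182,259). Only the last fits 95×140 mm, and it stands at (0.431, 0.296). The mark fit puts the pivot at (0.622, -0.187), turned -2.3° (residual 0.3 mm), with green at 0.42 and the lever now at yellow (0.84). I'll throw the lever first, with the fingers shut.

Emit:
servo_tool(
  motion=[
    [1,2.35,-5.12,0,0,0,-9],
    [1,2.35,-5.12,0,0,0,-9],
    [1,2.35,-5.12,0,0,0,-9],
    [1,2.35,-5.12,0,0,0,-9],
    [1,2.35,-5.12,0,0,0,-9],
  ],
  grip_force=20,
)

```text
t: 0.72
ee_pos: [0.2919, 0.3944, 0.2374]
eef_rot: [-180.0, 0.0, 119.8]
ft_force: [1.1, 0.4, 0.3]
width: 0.0478
```

Emit:
servo_tool(
  motion=[
    [1,2.35,-5.12,0,0,0,-9],
    [1,2.35,-5.12,0,0,0,-9],
    [1,2.35,-5.12,0,0,0,-9],
    [1,2.35,-5.12,0,0,0,-9],
    [1,2.35,-5.12,0,0,0,-8.5],
  ],
)

```text
t: 1.35
ee_pos: [0.4093, 0.1384, 0.2376]
eef_rot: [180.0, -0.0, 75.3]
ft_force: [0.7, 0.0, 0.5]
width: 0.001
```

Emit:
servo_tool(
  motion=[
    [1,2.35,-5.12,0,0,0,0],
    [1,2.35,-5.12,0,0,0,0],
    [1,2.35,-5.12,0,0,0,0],
    [1,2.35,-5.12,0,0,0,0],
    [1,2.35,-5.12,0,0,0,0],
  ],
)

```text
t: 1.98
ee_pos: [0.5269, -0.1178, 0.2375]
eef_rot: [-180.0, -0.0, 75.5]
ft_force: [0.4, 0.4, 0.6]
width: 0.0009
```

Emit:
servo_tool(
  motion=[
    [1,0,0,-4.0,0,0,0],
    [1,0,0,-4.5,0,0,0],
    [1,0,0,-4.2,0,0,0],
    [1,0,0,-2.0,0,0,0],
    [1,0,0,0,0,0,0],
  ],
)

```text
t: 2.6
ee_pos: [0.5262, -0.1157, 0.09]
eef_rot: [-179.9, -0.0, 75.6]
ft_force: [0.1, -0.5, 0.9]
width: 0.0004
```

```bash
cat > push.py <<'E'
from h import *
import sys
piv=np.array([.6220,-.1866]);th=-2.35
def at(v,side,gap):  # side=+1: pusher on +y side pushing to smaller v
    ph=np.radians(180-np.degrees(v-.63)+th);er=np.array([np.cos(ph),np.sin(ph)]);et=np.array([-er[1],er[0]])
    return piv+.11*er-side*gap*et, np.degrees(ph)-90
if __name__=='__main__':
    side=float(sys.argv[1]);vs=[float(x) for x in sys.argv[2].split(',')];gap=.0195
    s=status.sense();p=s['ee_pos'][:2];y=s['eef_rot'][2];print(s['ee_pos'],s['eef_rot'])
    for v in vs:
        q,yw=at(v,side,gap);print(v,((q-p)*100).round(2),round(yw-y,1));p,y=q,yw
E
python3 push.py 1 .84,.78,.7,.62,.54,.46,.38,.3,.24,.18,.12,.07,.03,0,-.02
```

```text
[ 0.52619349 -0.1156876   0.08998637] [-1.79896381e+02 -3.12308191e-03  7.55604691e+01]
0.84 [-0.59 -2.47] 0.1
0.78 [-0.26 -0.62] 3.4
0.7 [-0.29 -0.85] 4.6
0.62 [-0.22 -0.87] 4.6
0.54 [-0.15 -0.88] 4.6
0.46 [-0.08 -0.89] 4.6
0.38 [-0.01 -0.89] 4.6
0.3 [ 0.07 -0.89] 4.6
0.24 [ 0.1  -0.66] 3.4
0.18 [ 0.14 -0.66] 3.4
0.12 [ 0.17 -0.65] 3.4
0.07 [ 0.17 -0.53] 2.9
0.03 [ 0.16 -0.42] 2.3
0.0 [ 0.13 -0.31] 1.7
-0.02 [ 0.09 -0.2 ] 1.1
```

Emit:
servo_tool(
  motion=[
    [1,-0.3,-1.2,0,0,0,0],
    [1,-0.3,-1.25,0,0,0,0],
    [1,-0.26,-0.62,0,0,0,3.4],
    [1,-0.29,-0.85,0,0,0,4.6],
    [1,-0.22,-0.87,0,0,0,4.6],
  ],
)

```text
t: 3.22
ee_pos: [0.5132, -0.1647, 0.092]
eef_rot: [179.9, 0.0, 88.3]
ft_force: [0.8, 0.7, -0.4]
width: 0.0004
```

Emit:
servo_tool(
  motion=[
    [1,-0.15,-0.88,0,0,0,4.6],
    [1,-0.08,-0.89,0,0,0,4.6],
    [1,0,-0.89,0,0,0,4.6],
    [1,0.07,-0.89,0,0,0,4.6],
    [1,0.1,-0.66,0,0,0,3.4],
  ],
)

```text
t: 3.85
ee_pos: [0.5123, -0.2067, 0.0917]
eef_rot: [179.9, 0.0, 110.1]
ft_force: [0.4, 2.1, 0.6]
width: 0.0004
```

Emit:
servo_tool(
  motion=[
    [1,0.14,-0.66,0,0,0,3.4],
    [1,0.17,-0.65,0,0,0,3.4],
    [1,0.17,-0.53,0,0,0,2.9],
    [1,0.16,-0.42,0,0,0,2.3],
    [1,0,0,0,0,0,0],
  ],
)

```text
t: 4.47
ee_pos: [0.5187, -0.2294, 0.0915]
eef_rot: [180.0, 0.1, 121.9]
ft_force: [-1.0, -0.4, 0.3]
width: 0.0002
```

Emit:
servo_tool(
  motion=[
    [1,-0.8,1.5,0,0,0,0],
    [1,-0.5,1.5,3,0,0,0],
    [1,0,0,5,0,0,0],
    [1,0,0,5,0,0,0],
    [-1,0,2,3,0,0,-5],
  ],
)

```text
t: 5.1
ee_pos: [0.5052, -0.178, 0.2535]
eef_rot: [179.9, 0.1, 116.8]
ft_force: [0.4, -0.1, -0.3]
width: 0.0067
```

Emit:
servo_tool(
  motion=[
    [-1,-0.7,4.8,0,0,0,-6],
    [-1,-0.7,4.8,0,0,0,-6],
    [-1,-0.7,4.8,0,0,0,-6],
    [-1,-0.7,4.8,0,0,0,-6],
    [-1,-0.7,4.8,0,0,0,-6],
  ],
)

```text
t: 5.72
ee_pos: [0.4693, 0.0635, 0.2509]
eef_rot: [180.0, -0.0, 86.7]
ft_force: [0.6, -0.4, -0.4]
width: 0.0556
```

Emit:
servo_tool(
  motion=[
    [-1,-0.8,4.8,0,0,0,-6],
    [-1,-0.8,4.8,0,0,0,-6],
    [-1,-0.8,4.8,0,0,0,-6],
    [-1,-0.8,4.6,0,0,0,-5.5],
    [-1,-0.8,4.6,0,0,0,0],
  ],
)

```text
t: 6.35
ee_pos: [0.4291, 0.2991, 0.2509]
eef_rot: [180.0, -0.0, 63.4]
ft_force: [1.6, -0.4, -0.7]
width: 0.0926
```

```bash
python3 - <<'E'
from h import *
st=status.sense();print(st['ee_pos'],st['eef_rot'])
P=pose('wrist',st);im,d=vision.get_image('wrist');cv2.imwrite('pics/w1.png',im);np.savez('pics/w1.npz',im=im,d=d)
it,dt=vision.get_image('top');np.savez('pics/top1.npz',im=it,d=dt)
cv2.imwrite('pics/two.png',np.hstack([cv2.resize(im,(480,360)),cv2.resize(it[150:260,245:445],None,fx=1.6,fy=3.2727)[:360]]))
cv2.imwrite('pics/top1crop.png',cv2.resize(it[150:255,240:445],None,fx=3.5,fy=3.5,interpolation=2))
print('cam',P[2],'board proj',proj(P,[[.431,.296,.04]]),'white mark',proj(pose('top'),[[.4989,-.2691,.045],[.5305,-.2477,.116]]))
E
```

```text
[0.42906685 0.2991343  0.25090965] [ 1.79984000e+02 -3.09160875e-02  6.33600695e+01]
cam [0.46115219 0.36476026 0.39823513] board proj [[281.85835355 182.90822124]] white mark [[426.09584577 229.58192196]
 [427.39457234 209.52000445]]
```

View pics/w1.png

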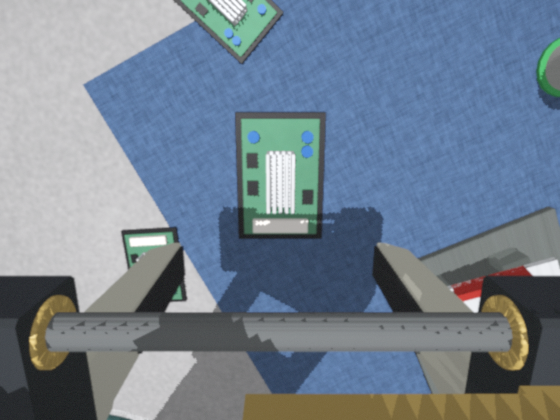

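View pics/top1crop.png

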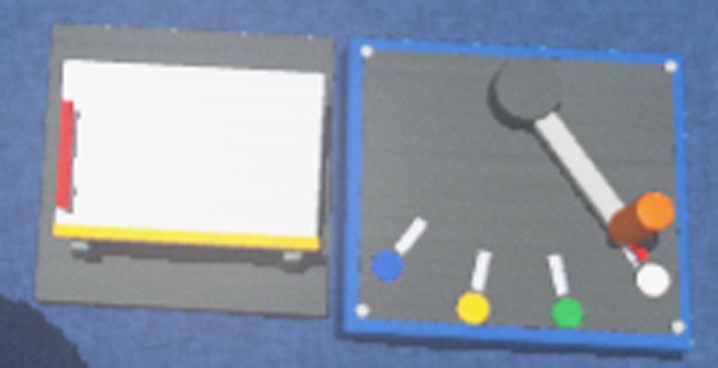

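The wrist picture shows the large board upright at (281,175), with its heat sink at (281,183). The top crop shows the lever arm and red pointer at the white mark (653,280), so the loading notch is reached and the cradle is empty. Next I'll measure the board precisely and the cradle.

```bash
python3 - <<'E'
from h import *
st=status.sense();P=pose('wrist',st);z=np.load('pics/w1.npz');im,d=z['im'],z['d'];X=cloud(P,d)
roi=np.zeros(d.shape,bool);roi[95:250,215:345]=1
m=(roi&(im.max(2)<70)&(np.ptp(im.astype(int),axis=2)<25)) 
g=cv2.cvtColor(im,cv2.COLOR_BGR2HSV);m|=roi&(g[...,0]>60)&(g[...,0]<85)&(g[...,1]>80)
n,l,s,c=cv2.connectedComponentsWithStats(cv2.morphologyEx(m.astype(np.uint8),2,np.ones((3,3))));i=1+np.argmax(s[1:,4])
ct=max(cv2.findContours((l==i).astype(np.uint8),0,2)[0],key=cv2.contourArea)
q=np.array([ray(P,*p[0],.008)[:2] for p in ct],np.float32);print('board',cv2.minAreaRect(q))
hs=roi&(X[...,2]>.03)&(X[...,2]<.05);q=X[hs];print('sink n',len(q),np.median(q[:,2]),cv2.minAreaRect(q[:,:2].astype(np.float32)))
print('table z',np.median(X[120:200,120:200,2][100-80:,40:]))
# cradle from top
P=pose('top');z=np.load('pics/top1.npz');im,d=z['im'],z['d'];X=cloud(P,d)
pl=X[172:211,264:328].reshape(-1,3);pl=pl[(pl[:,2]>.03)]
for _ in range(3):
    o=pl.mean(0);n=np.linalg.svd(pl-o,full_matrices=False)[2][2];n*=np.sign(n[2]);r=(pl-o)@n;pl=pl[abs(r)<max(2*r.std(),.001)]
print('plane',o,n,'slope',np.arccos(n[2]),'az',np.degrees(np.arctan2(-n[1],-n[0])),r.std())
def hit(u,v,h):
    c,Rm,oo=P;dd=Rm@np.array([(u-c['cx'])/c['fx'],(v-c['cy'])/c['fy'],1.]);return oo+dd*((o+n*h-oo)@n)/(dd@n)
hsv=cv2.cvtColor(im,cv2.COLOR_BGR2HSV).astype(int);H,S=hsv[...,0],hsv[...,1]
th=np.radians(-2.35);ex=np.array([np.cos(th),np.sin(th),0]);ex-=n*(ex@n);ex/=np.linalg.norm(ex);ey=np.cross(n,ex)
# yellow/white subpixel edge per column: saturation half crossing
L=[]
for u in range(264,326,2):
    col=S[205:228,u];k=np.argmax(col>110);L.append(hit(u,205+k-1+(110-col[k-1])/(col[k]-col[k-1]),.014))
L=np.array(L);f=np.polyfit(L@ey,L@ex,1);print('ledge ex',np.median(L@ex),'slope deg',np.degrees(np.arctan(f[0])),np.std(L@ex))
K=[]
for v in range(182,206,2):
    row=S[v,252:275];k=len(row)-1-np.argmax(row[::-1]>100);K.append(hit(252+k+(row[k]-100)/(row[k]-row[k+1]),v,0.))
K=np.array(K);print('stop ey (foot)',np.median(K@ey),np.std(K@ey))
D=np.median(L@ex)*ex+np.median(K@ey)*ey+(o@n)*n;print('datum',D)
B=D+.0475*ex-.07*ey;print('seat origin',B,'ex',ex,'ey',ey,'n',n)
F=np.array([np.cos(th),np.sin(th)]);print('fixture coords of plate mid',[(D+.0535*ex-.081*ey)[:2]-[.622,-.1866]])
E
```

```text
board ((0.42633506655693054, 0.2943932116031647), (0.13164439797401428, 0.0940607413649559), 63.6390380859375)
sink n 944 0.03965722791951731 ((0.4285718500614166, 0.2975116968154907), (0.05978226289153099, 0.02781960554420948), 64.07455444335938)
table z 0.0004076174509313468
plane [0.58015098 0.03315802 0.07132465] [0.96155249 0.01087879 0.27440565] slope 1.2928247532337998 az -179.35179629050268 0.02569604017119901
ledge ex -0.7984285258525353 slope deg 23.181331351439297 0.0006866248453346325
stop ey (foot) 0.0528091717867204 1.1868132124692183
datum [0.34080611 0.20543656 0.90318968]
seat origin [0.35088595 0.1278813  0.87094332] ex [ 0.27164343 -0.18442591 -0.94456177] ey [ 0.04033183  0.98278621 -0.18029035] n [0.96155249 0.01087879 0.27440565]
fixture coords of plate mid [array([-0.26992784,  0.30256409])]
```

The sink measures 60×28 mm at height 39.7 mm, centred at (0.4286, 0.2975) and turned 64°, which matches the description. The plane fit was spoilt by missing depth readings, so I'll redo it after descending to the sink.

Emit:
servo_tool(
  motion=[
    [-1,-0.05,-0.15,-4,0,0,0.5],
    [-1,0,0,-5,0,0,0],
    [-1,0,0,-5,0,0,0],
    [-1,0,0,-4,0,0,0],
    [-1,0,0,-1.5,0,0,0],
  ],
  grip_force=25,
)

```text
t: 7.08
ee_pos: [0.4289, 0.2951, 0.0538]
eef_rot: [-179.9, 0.1, 63.9]
ft_force: [0.0, -0.3, 0.0]
width: 0.093
```

Emit:
servo_tool(
  motion=[
    [-1,0,0,-1.0,0,0,0],
    [-1,0,0,-0.5,0,0,0],
    [1,0,0,0,0,0,0],
    [1,0,0,0,0,0,0],
    [1,0,0,0,0,0,0],
  ],
)

```text
t: 7.7
ee_pos: [0.4304, 0.2962, 0.0412]
eef_rot: [180.0, -0.0, 64.0]
ft_force: [0.9, -0.3, -0.2]
width: 0.0673
```

```bash
cat > cradle.py <<'E'
from h import *
P=pose('top');z=np.load('pics/top1.npz');im,d=z['im'],z['d'];X=cloud(P,d)
pl=X[172:211,264:328].reshape(-1,3);pl=pl[(pl[:,2]>.03)&(pl[:,2]<.12)]
for _ in range(4):
    o=pl.mean(0);n=np.linalg.svd(pl-o,full_matrices=False)[2][2];n*=np.sign(n[2]);r=(pl-o)@n;pl=pl[abs(r)<max(2*r.std(),.001)]
print('plane',o,n,'slope',np.arccos(n[2]),'az',np.degrees(np.arctan2(-n[1],-n[0])),r.std(),len(r))
th=np.radians(-2.35);sl=.175
n=np.array([-np.sin(sl)*np.cos(th),-np.sin(sl)*np.sin(th),np.cos(sl)])
def hit(u,v,h):
    c,Rm,oo=P;dd=Rm@np.array([(u-c['cx'])/c['fx'],(v-c['cy'])/c['fy'],1.]);return oo+dd*((o+n*h-oo)@n)/(dd@n)
S=cv2.cvtColor(im,cv2.COLOR_BGR2HSV).astype(int)[...,1]
ex=np.array([np.cos(sl)*np.cos(th),np.cos(sl)*np.sin(th),np.sin(sl)]);ey=np.cross(n,ex)
L=[]
for u in range(264,326,2):
    col=S[205:228,u];k=np.argmax(col>110);L.append(hit(u,205+k-1+(110-col[k-1])/(col[k]-col[k-1]),.014))
L=np.array(L);f=np.polyfit(L@ey,L@ex,1);print('ledge ex',np.median(L@ex),'slope deg',np.degrees(np.arctan(f[0])),np.std(L@ex))
K=[]
for v in range(182,206,2):
    row=S[v,252:275];k=len(row)-1-np.argmax(row[::-1]>110)
    if k<len(row)-1:K.append(hit(252+k+(row[k]-110)/(row[k]-row[k+1]),v,0.))
K=np.array(K);print('stop ey (foot)',(K@ey).round(4))
D=np.median(L@ex)*ex+np.median(K@ey)*ey+(o@n)*n;print('datum',D)
B=D+.0475*ex-.07*ey;print('seat origin',B,'ex',ex,'ey',ey,'n',n)
pm=D+.0535*ex-.081*ey;w=pm[:2]-[.622,-.1866];print('plate mid fixture',w@[np.cos(th),np.sin(th)],w@[-np.sin(th),np.cos(th)])
np.savez('cr.npz',D=D,ex=ex,ey=ey,n=n)
E
python3 cradle.py
```

```text
plane [0.58137871 0.03281919 0.06740478] [-0.17356147  0.00692893  0.98479866] slope 0.17458526176538938 az -2.286151509909859 0.0012976836499069288 2229
ledge ex 0.5245992328201503 slope deg 0.029064194087172413 0.00019322745253150876
stop ey (foot) [0.1383 0.1384 0.1381 0.1383 0.1383 0.1387 0.1386 0.1385 0.1385 0.1383
 0.1384 0.1382]
datum [0.52783183 0.11680674 0.0573363 ]
seat origin [0.57169674 0.04494768 0.06560643] ex [ 0.98389838 -0.04037747  0.17410814] ey [0.04100374 0.99915899 0.        ] n [-0.17396171  0.00713908  0.98472654]
plate mid fixture -0.0538469180912242 0.21829032169494306
```

Datum is (0.528, 0.117, 0.057) with slope 0.1746. Both match the description: height 58 mm, slope 0.175, and plate middle 218 mm from the pivot. Closing on the sink and lifting.

Emit:
servo_tool(
  motion=[
    [1,0,0,0,0,0,0],
    [1,0,0,0,0,0,0],
    [1,0,0,0,0,0,0],
    [1,0,0,0,0,0,0],
    [1,0,0,0,0,0,0],
  ],
)

```text
t: 8.32
ee_pos: [0.4301, 0.2961, 0.0406]
eef_rot: [-180.0, 0.0, 64.0]
ft_force: [-1.2, -0.0, 0.4]
width: 0.0279
```

Emit:
servo_tool(
  motion=[
    [1,0,0,1,0,0,0],
    [1,0,0,3,0,0,0],
    [1,0,0,5,0,0,0],
    [1,0,0,5,0,0,0],
    [1,0,0,4,0,0,0],
  ],
)

```text
t: 8.95
ee_pos: [0.4301, 0.296, 0.2234]
eef_rot: [180.0, -0.1, 64.0]
ft_force: [0.4, 1.1, -3.9]
width: 0.0276
```

```bash
python3 - <<'E'
from h import *
st=status.sense();print(st['ee_pos'],st['eef_rot'],st['ft_force'],st['width'])
P=pose('wrist',st);im,d=vision.get_image('wrist');np.savez('pics/w2.npz',im=im,d=d);cv2.imwrite('pics/w2.png',im)
X=cloud(P,d);T=R.from_euler('xyz',st['eef_rot'],degrees=True).as_matrix();Y=(X-st['ee_pos'])@T
m=(Y[...,2]>.005)&(Y[...,2]<.06)&(d>0)&(abs(Y[...,1])<.08)&(Y[...,0]>-.05)&(Y[...,0]<.12)
p=Y[m];print(len(p),'x',np.percentile(p[:,0],[0,1,50,99,99.8]),'y',np.percentile(p[:,1],[.5,99.5]))
q=p[(p[:,0]>.035)];print('far rim rect',cv2.minAreaRect(q[:,:2].astype(np.float32)))
e=p[(p[:,0]>.03)&(p[:,0]<.065)];A=np.c_[e[:,:2],np.ones(len(e))];print('plane z',np.linalg.lstsq(A,e[:,2],rcond=None)[0])
E
```

```text
[0.4300811  0.2959927  0.22337339] [ 1.79952574e+02 -6.97582212e-02  6.39562198e+01] [ 0.38508686  1.14559338 -3.86506981] 0.027618867557406473
27129 x [-0.03659564 -0.02629169  0.03530889  0.06895775  0.06940484] y [-0.04716212  0.0465163 ]
far rim rect ((0.05223499983549118, -0.00018773972988128662), (0.034461650997400284, 0.09507729858160019), 0.006810545921325684)
plane z [ 0.05777758 -0.00488882  0.02749289]
```

The board is held level: width 27.6 mm, wrist force -3.9 N, and its rim edge at 69.4 mm along the tool against 70 nominal. Moving over the cradle, turning and tilting.

Emit:
servo_tool(
  motion=[
    [1,2.2,-4.27,0,0,0,4.73],
    [1,2.2,-4.27,0,0,0,4.73],
    [1,2.2,-4.27,0,0,0,4.73],
    [1,2.2,-4.27,0,0,0,4.73],
    [1,2.2,-4.27,0,0,0,4.73],
  ],
)

```text
t: 9.62
ee_pos: [0.5405, 0.081, 0.2209]
eef_rot: [180.0, -0.0, 87.8]
ft_force: [0.4, -0.3, -3.6]
width: 0.0278
```

Emit:
servo_tool(
  motion=[
    [1,2.24,-4.27,0,0,0,0],
    [1,0,0,0,-0.14,-3.34,0],
    [1,0,0,-2.4,-0.14,-3.34,0],
    [1,0,0,-2.4,-0.13,-3.34,0],
    [1,0,0,-2.4,0,0,0],
  ],
)

```text
t: 10.25
ee_pos: [0.5619, 0.0398, 0.1481]
eef_rot: [169.9, -0.0, 87.6]
ft_force: [0.9, 0.6, -2.6]
width: 0.0277
```

```bash
cat > seat.py <<'E'
from h import *
c=np.load('cr.npz');D,ex,ey,n=c['D'],c['ex'],c['ey'],c['n']
def rep():
    st=status.sense();T=R.from_euler('xyz',st['eef_rot'],degrees=True).as_matrix();B=np.stack([ex,ey,n])
    p=B@(st['ee_pos']-.041*n-D)*1000
    print('t',st['t'],'board origin in datum mm (want 47.5,-69.5,0)',p.round(1),'tool axes in datum deg',np.degrees(B@T[:,0])[[0,2]].round(2),np.degrees(B@T[:,2])[:2].round(2),'F datum',(B@st['ft_force']).round(1),st['width'])
    return st
if __name__=='__main__': rep();rep()
E
python3 seat.py
```

```text
t 10.25 board origin in datum mm (want 47.5,-69.5,0) [ 52.4 -75.5  41.9] tool axes in datum deg [0.04 0.  ] [0.06 0.  ] F datum [ 0.4  0.7 -2.7] 0.027665713228864033
t 10.25 board origin in datum mm (want 47.5,-69.5,0) [ 52.4 -75.5  41.9] tool axes in datum deg [0.04 0.  ] [0.06 0.  ] F datum [ 0.4  0.7 -2.7] 0.027665713228864033
```

Emit:
servo_tool(
  motion=[
    [1,0.2,0,-1.1,0,0,0],
    [1,0.2,-0.03,-1.1,0,0,0],
    [1,0.14,0,-0.8,0,0,0],
    [1,0.12,0,-0.7,0,0,0],
    [1,0,0,0,0,0,0],
  ],
)

```text
t: 10.88
ee_pos: [0.5691, 0.0396, 0.1112]
eef_rot: [170.0, -0.0, 87.6]
ft_force: [0.2, -0.4, -3.9]
width: 0.0278
```

Emit:
servo_tool(
  motion=[
    [1,0.01,0,-0.05,0,0,0],
    [1,0.01,0,-0.05,0,0,0],
    [1,0.01,0,-0.05,0,0,0],
    [1,0,0,0,0,0,0],
    [1,0,0,0,0,0,0],
  ],
)

```text
t: 11.5
ee_pos: [0.5695, 0.0396, 0.1102]
eef_rot: [170.0, -0.0, 87.6]
ft_force: [-0.1, -0.1, -2.7]
width: 0.028
```

```bash
python3 seat.py; python3 - <<'E'
from h import *
im,d=vision.get_image('scene');cv2.imwrite('pics/s2.png',cv2.resize(im[170:300,190:330],None,fx=4.5,fy=4.5,interpolation=2))
E
```

```text
t 11.5 board origin in datum mm (want 47.5,-69.5,0) [ 53.3 -75.5   3.2] tool axes in datum deg [0.04 0.  ] [0. 0.] F datum [-0.5 -0.1 -2.7] 0.028031944420727074
t 11.5 board origin in datum mm (want 47.5,-69.5,0) [ 53.3 -75.5   3.2] tool axes in datum deg [0.04 0.  ] [0. 0.] F datum [-0.5 -0.1 -2.7] 0.028031944420727074
```

View pics/s2.png

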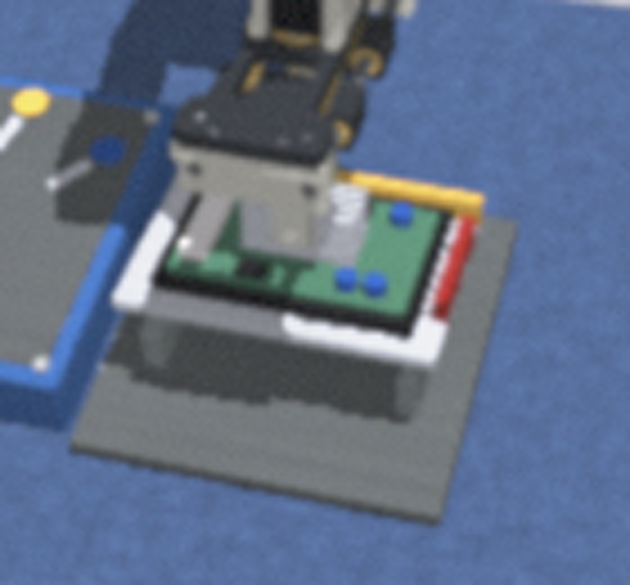

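The scene crop shows the board hovering flat inside the ledge (yellow, upper right) and the red stop (455,265), with a gap to each. I'll lower it to about 1 mm, then ease it towards the ledge.

Emit:
servo_tool(
  motion=[
    [1,0.01,0,-0.07,0,0,0],
    [1,0.01,0,-0.06,0,0,0],
    [1,-0.15,0.01,-0.03,0,0,0],
    [1,-0.15,0.01,-0.03,0,0,0],
    [1,-0.1,0,-0.02,0,0,0],
  ],
)

```text
t: 12.18
ee_pos: [0.566, 0.0399, 0.1084]
eef_rot: [169.9, -0.0, 87.6]
ft_force: [7.3, 0.8, -4.6]
width: 0.028
```

Emit:
servo_tool(
  motion=[
    [1,-0.05,0,-0.01,0,0,0],
    [1,-0.05,0,-0.01,0,0,0],
    [1,-0.03,0,0,0,0,0],
    [1,0,0,0,0,0,0],
    [1,0,0,0,0,0,0],
  ],
)

```text
t: 12.8
ee_pos: [0.5657, 0.0399, 0.1088]
eef_rot: [169.7, -0.0, 87.6]
ft_force: [12.2, 0.9, -6.0]
width: 0.0279
```

```bash
python3 seat.py|head -1
```

```text
t 12.8 board origin in datum mm (want 47.5,-69.5,0) [ 49.3 -75.3   2.5] tool axes in datum deg [0.04 0.03] [0.24 0.03] F datum [10.9  1.4 -8. ] 0.027937451772896353
```

Ledge contact is felt at 11 N. I'll relax it a little, then ease the board sideways to the red stop.

Emit:
servo_tool(
  motion=[
    [1,0.09,0,0.01,0,0,0],
    [1,0,0.15,0,0,0,0],
    [1,0.01,0.13,0,0,0,0],
    [1,0.01,0.1,0,0,0,0],
    [1,0,0,0,0,0,0],
  ],
)

```text
t: 13.42
ee_pos: [0.5661, 0.0432, 0.1086]
eef_rot: [169.9, 0.0, 87.6]
ft_force: [4.5, -1.7, -2.3]
width: 0.0278
```

```bash
python3 seat.py|head -1
```

```text
t 13.425 board origin in datum mm (want 47.5,-69.5,0) [ 49.5 -71.9   2.3] tool axes in datum deg [ 0.04 -0.04] [ 0.12 -0.04] F datum [ 4.1 -1.6 -3.1] 0.027800283461974922
```

Emit:
servo_tool(
  motion=[
    [1,0,0.06,0,0,0,0],
    [1,0,0.06,0,0,0,0],
    [1,0,0.04,0,0,0,0],
    [1,0,0,0,0,0,0],
    [1,0,0,0,0,0,0],
  ],
)

```text
t: 14.05
ee_pos: [0.5661, 0.0447, 0.1086]
eef_rot: [169.8, 0.0, 87.6]
ft_force: [5.3, -4.6, -2.5]
width: 0.0281
```

```bash
python3 seat.py|head -1
```

```text
t 14.05 board origin in datum mm (want 47.5,-69.5,0) [ 49.5 -70.5   2.3] tool axes in datum deg [ 0.04 -0.05] [ 0.13 -0.05] F datum [ 4.9 -4.4 -3.4] 0.02805984998317926
```

Emit:
servo_tool(
  motion=[
    [1,0,0.05,0,0,0,0],
    [1,0,0.05,0,0,0,0],
    [1,0,0,0,0,0,0],
    [1,0,0,0,0,0,0],
    [1,0,0,0,0,0,0],
  ],
)

```text
t: 14.68
ee_pos: [0.5661, 0.045, 0.1086]
eef_rot: [169.8, 0.1, 87.6]
ft_force: [5.4, -10.1, -1.7]
width: 0.0277
```

```bash
python3 seat.py|head -1
```

```text
t 14.675 board origin in datum mm (want 47.5,-69.5,0) [ 49.5 -70.2   2.3] tool axes in datum deg [ 0.05 -0.13] [ 0.13 -0.13] F datum [ 5.5 -9.9 -2.7] 0.027723511110539507
```

Stop contact is felt at 10 N. I'll relax it, then lower onto the plate.

Emit:
servo_tool(
  motion=[
    [1,0.02,-0.07,0,0,0,0],
    [1,0.01,0,-0.05,0,0,0],
    [1,0.01,0,-0.05,0,0,0],
    [1,0,0,0,0,0,0],
    [1,0,0,0,0,0,0],
  ],
)

```text
t: 15.3
ee_pos: [0.5664, 0.0448, 0.1078]
eef_rot: [169.9, 0.1, 87.6]
ft_force: [1.8, -7.0, 2.6]
width: 0.0278
```

```bash
python3 seat.py|head -1
```

```text
t 15.3 board origin in datum mm (want 47.5,-69.5,0) [ 49.6 -70.4   1.5] tool axes in datum deg [ 0.05 -0.08] [ 0.1  -0.08] F datum [ 2.5 -7.   2.2] 0.02781045580239718
```

Emit:
servo_tool(
  motion=[
    [1,0.01,0,-0.05,0,0,0],
    [1,0,0,0,0,0,0],
    [1,0,0,0,0,0,0],
    [1,0,0,0,0,0,0],
    [1,0,0,0,0,0,0],
  ],
)

```text
t: 15.92
ee_pos: [0.5664, 0.0448, 0.1074]
eef_rot: [169.9, 0.1, 87.6]
ft_force: [2.2, -6.7, 2.1]
width: 0.0279
```

```bash
python3 seat.py|head -1
```

```text
t 15.925 board origin in datum mm (want 47.5,-69.5,0) [ 49.6 -70.4   1. ] tool axes in datum deg [ 0.05 -0.08] [ 0.1  -0.08] F datum [ 2.8 -6.6  1.6] 0.02789521376991902
```

Emit:
servo_tool(
  motion=[
    [1,0.01,0,-0.05,0,0,0],
    [1,0.01,0,-0.04,0,0,0],
    [1,0,0,0,0,0,0],
    [1,0,0,0,0,0,0],
    [1,0,0,0,0,0,0],
  ],
)

```text
t: 16.55
ee_pos: [0.5666, 0.0448, 0.1065]
eef_rot: [169.9, 0.1, 87.6]
ft_force: [0.8, -6.5, 3.2]
width: 0.0276
```

```bash
python3 seat.py|head -1
```

```text
t 16.55 board origin in datum mm (want 47.5,-69.5,0) [ 49.6 -70.4   0.2] tool axes in datum deg [ 0.05 -0.08] [ 0.1  -0.08] F datum [ 1.6 -6.5  3. ] 0.027612414321538454
```

Emit:
servo_tool(
  motion=[
    [1,0,-0.04,-0.03,0,0,0],
    [1,0,0,-0.04,0,0,0],
    [1,0,0,0,0,0,0],
    [1,0,0,0,0,0,0],
    [1,0,0,0,0,0,0],
  ],
)

```text
t: 17.18
ee_pos: [0.5667, 0.0447, 0.1063]
eef_rot: [169.9, 0.0, 87.6]
ft_force: [-0.3, -4.1, 9.1]
width: 0.0279
```

```bash
python3 seat.py|head -1
```

```text
t 17.175 board origin in datum mm (want 47.5,-69.5,0) [ 49.7 -70.4  -0.1] tool axes in datum deg [ 0.05 -0.03] [ 0.12 -0.03] F datum [ 1.4 -4.1  9. ] 0.027930071149821278
```

The plate is felt at 9 N. I'll ease off, nudge gently to the ledge and stop, then let go.

Emit:
servo_tool(
  motion=[
    [1,0,0,0.05,0,0,0],
    [1,-0.06,0.02,-0.01,0,0,0],
    [1,0,0,0,0,0,0],
    [1,0,0,0,0,0,0],
    [1,0,0,0,0,0,0],
  ],
  grip_force=15,
)

```text
t: 17.8
ee_pos: [0.5666, 0.0448, 0.1064]
eef_rot: [169.8, 0.0, 87.6]
ft_force: [7.1, -6.5, 3.4]
width: 0.028
```

```bash
python3 seat.py|head -1
```

```text
t 17.8 board origin in datum mm (want 47.5,-69.5,0) [ 49.6 -70.3   0. ] tool axes in datum deg [ 0.05 -0.04] [ 0.19 -0.04] F datum [ 7.8 -6.2  2. ] 0.028025398135537897
```

Emit:
servo_tool(
  motion=[
    [0.2,0,0,0,0,0,0],
    [0,0,0,0,0,0,0],
    [-0.3,0,0,0,0,0,0],
    [-0.3,0,0,0,0,0,0],
    [-0.3,0,0,0,0,0,0],
  ],
)

```text
t: 18.42
ee_pos: [0.5655, 0.0453, 0.1052]
eef_rot: [170.0, -0.0, 87.6]
ft_force: [-0.1, -0.7, 0.4]
width: 0.0599
```

Emit:
servo_tool(
  motion=[
    [-0.3,-0.17,0,1,0,0,0],
    [-0.3,-0.35,0,2,0,0,0],
    [-0.3,-0.7,0,4,0,0,0],
    [-0.3,0,-1,5,0.14,3.4,0],
    [-0.3,0,-3,4,0.14,3.4,0],
  ],
)

```text
t: 19.05
ee_pos: [0.5529, 0.0056, 0.2695]
eef_rot: [176.7, -0.0, 87.7]
ft_force: [0.9, -0.1, 0.2]
width: 0.0607
```

Emit:
servo_tool(
  motion=[
    [-0.3,0,-5,0,0.14,3.3,0],
    [1,0,-5,0,0,0,0],
    [1,0,0,0,0,0,0],
    [1,0,0,0,0,0,0],
    [1,0,0,0,0,0,0],
  ],
)

```text
t: 19.68
ee_pos: [0.5533, -0.0937, 0.2659]
eef_rot: [-180.0, -0.0, 87.7]
ft_force: [-0.3, -0.2, 0.2]
width: 0.0251
```

```bash
cat > chk.py <<'E'
from h import *
import sys
k=sys.argv[1]
st=status.sense();print(st['t'],st['ee_pos'],st['eef_rot'],st['width'])
im,d=vision.get_image('wrist');cv2.imwrite('pics/w%s.png'%k,im);np.savez('pics/w%s.npz'%k,im=im,d=d)
it,dt=vision.get_image('top');np.savez('pics/top%s.npz'%k,im=it,d=dt)
cv2.imwrite('pics/top%s.png'%k,cv2.resize(it[150:255,240:445],None,fx=3.5,fy=3.5,interpolation=2))
E
python3 chk.py 3
```

```text
19.675 [ 0.55331365 -0.09372591  0.26587866] [-1.79959821e+02 -6.34125554e-03  8.76727914e+01] 0.025079309426880386
```

View pics/w3.png

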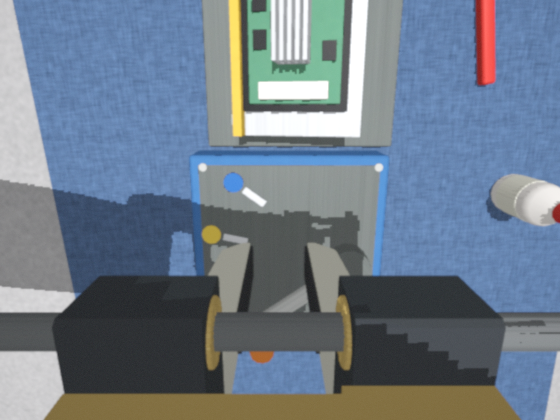

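View pics/top3.png

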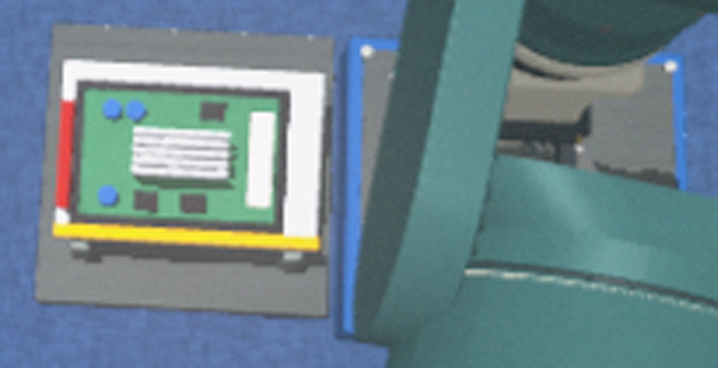

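The board lies flush along the ledge (40–320,235) and against the red stop (67,155) in the top crop. Next I'll move to the far side of the knob.

Emit:
servo_tool(
  motion=[
    [1,0.04,-3.83,0,0,0,7.2],
    [1,0.04,-3.83,0,0,0,7.2],
    [1,0.04,-3.83,0,0,0,7.2],
    [1,0.04,-3.83,0,0,0,7.2],
    [1,0.04,-3.83,0,0,0,7.2],
  ],
  grip_force=20,
)

```text
t: 20.4
ee_pos: [0.5555, -0.2867, 0.2654]
eef_rot: [-179.9, -0.0, 123.9]
ft_force: [-0.1, -0.0, -0.1]
width: 0.0001
```

Emit:
servo_tool(
  motion=[
    [1,0,0,-5,0,0,0],
    [1,0,0,-5,0,0,0],
    [1,0,0,-5,0,0,0],
    [1,0,0,-2.6,0,0,0],
    [1,0,0,0,0,0,0],
  ],
)

```text
t: 21.02
ee_pos: [0.5547, -0.2852, 0.0874]
eef_rot: [-179.8, -0.2, 123.7]
ft_force: [0.4, -0.6, 0.4]
width: 0.0005
```

```bash
python3 push.py -1 -.02,.03,.08,.12,.16,.2,.24,.28,.32,.36,.4
```

```text
[ 0.55474714 -0.28516209  0.08738337] [-179.83182554   -0.18643818  123.65318706]
-0.02 [-1.18  1.96] 1.2
0.03 [-0.38  0.41] -2.9
0.08 [-0.36  0.42] -2.9
0.12 [-0.28  0.35] -2.3
0.16 [-0.26  0.36] -2.3
0.2 [-0.25  0.37] -2.3
0.24 [-0.23  0.38] -2.3
0.28 [-0.22  0.39] -2.3
0.32 [-0.2  0.4] -2.3
0.36 [-0.18  0.41] -2.3
0.4 [-0.17  0.41] -2.3
```

Emit:
servo_tool(
  motion=[
    [1,-0.6,1.0,0.3,0,0,0],
    [1,-0.58,0.96,0,0,0,0],
    [1,-0.38,0.41,0,0,0,-2.0],
    [1,-0.36,0.42,0,0,0,-2.6],
    [1,-0.28,0.35,0,0,0,-2.3],
  ],
)

```text
t: 21.65
ee_pos: [0.5339, -0.2546, 0.094]
eef_rot: [180.0, 0.2, 116.6]
ft_force: [5.3, -3.9, -1.4]
width: 0.0006
```

Emit:
servo_tool(
  motion=[
    [1,-0.26,0.36,0,0,0,-2.3],
    [1,-0.25,0.37,0,0,0,-2.3],
    [1,-0.23,0.38,0,0,0,-2.3],
    [1,-0.22,0.39,0,0,0,-2.3],
    [1,0,0,0,0,0,0],
  ],
)

```text
t: 22.28
ee_pos: [0.5238, -0.2393, 0.0934]
eef_rot: [-180.0, 0.1, 107.5]
ft_force: [-0.7, -0.7, 0.4]
width: 0.0008
```

```bash
python3 push.py -1 .28,.32,.36; python3 chk.py 4; python3 -c "
from h import *;print(status.sense()['ft_force'])"
```

```text
[ 0.52378847 -0.23933263  0.09343379] [-1.79989376e+02  5.85679938e-02  1.07542951e+02]
0.28 [-0.06  0.07] 0.2
0.32 [-0.2  0.4] -2.3
0.36 [-0.18  0.41] -2.3
22.275 [ 0.52378847 -0.23933263  0.09343379] [-1.79989376e+02  5.85679938e-02  1.07542951e+02] 0.0007509524610666042
[-0.14187586  0.44396179  1.22561786]
```

The force fell to zero after the ridge, so the lever snapped over. I'll retreat clear and look.

Emit:
servo_tool(
  motion=[
    [1,0.9,-1.5,0,0,0,0],
    [1,0.9,-1.5,0.5,0,0,0],
    [1,0,0,5,0,0,0],
    [1,0,0,5,0,0,0],
    [1,0,0,5,0,0,0],
  ],
)

```text
t: 23.0
ee_pos: [0.5421, -0.2709, 0.2491]
eef_rot: [-179.9, -0.0, 107.5]
ft_force: [1.4, 0.4, 0.0]
width: 0.0002
```

Emit:
servo_tool(
  motion=[
    [1,-3.5,-4,2,0,0,0],
    [1,-3.5,-4,2,0,0,0],
    [1,-3.5,-4,0,0,0,0],
    [1,-3.5,-4,0,0,0,0],
    [1,0,0,0,0,0,0],
  ],
)

```text
t: 23.62
ee_pos: [0.3997, -0.433, 0.2874]
eef_rot: [-179.9, 0.0, 107.3]
ft_force: [0.0, 0.4, 0.6]
width: 0.0007
```

```bash
python3 chk.py 5; python3 - <<'E'
from h import *
P=pose('top')
im,d=vision.get_image('scene');cv2.imwrite('pics/s5.png',im)
z=np.load('pics/top5.npz');it=z['im']
print('pointer expect px for v=.42',proj(P,[.622+.148*np.cos(np.radians(189.7)),-.1866+.148*np.sin(np.radians(189.7)),.045]))
X=cloud(P,z['d']);hs=cv2.cvtColor(it,cv2.COLOR_BGR2HSV)
m=(hs[...,0]>60)&(hs[...,0]<85)&(hs[...,1]>80);m[:,:255]=0;m[:,335:]=0;m[:150]=0;m[225:]=0
p=X[m];p=p[(p[:,2]>.04)&(p[:,2]<.13)]
for _ in range(4):
    o=p.mean(0);n=np.linalg.svd(p-o,full_matrices=False)[2][2];n*=np.sign(n[2]);r=(p-o)@n;p=p[abs(r)<max(2*r.std(),.001)]
print('board slope',np.arccos(n[2]),'want .301',len(p))
E
```

```text
23.625 [ 0.3997384  -0.43301767  0.28742373] [-1.79891752e+02  4.35262547e-04  1.07275940e+02] 0.0006875344716762098
pointer expect px for v=.42 [401.67128498 239.11673352]
board slope 0.30217695857982263 want .301 863
```

View pics/top5.png

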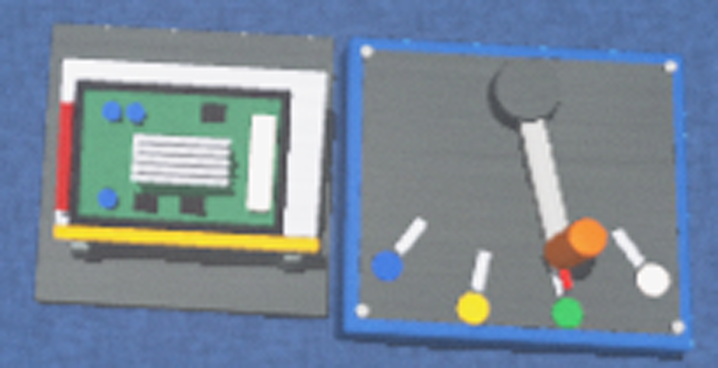

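View pics/s5.png

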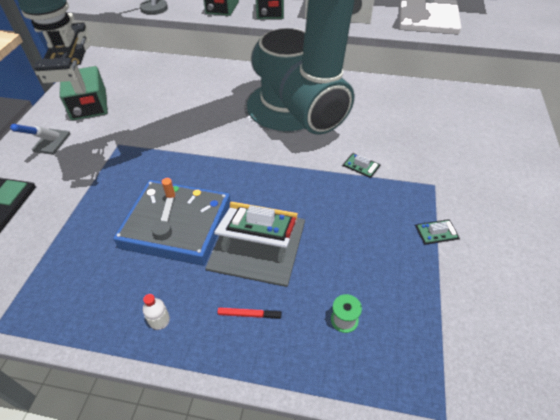

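The pointer (565,280) lies at the green mark (567,313). The board sits against the ledge and the red stop, and its slope measures 0.302 against 0.301 expected. Spool, flux bottle and marker haven't moved, and the arm is clear, so I'm handing in.

```bash
python3 -c "
from cell import ticket;print(ticket.job_done())"
```

```text
the job is handed in; nothing more can be done
None
```

The job is done and handed in at about 24 s of the 69 s allowed; the hand-in gives no verdict.

**What I did:** I threw the lever from yellow to the white notch with the cradle empty. Then I picked up the largest board by its heat sink and eased it onto the ledge, the red stop and the plate, with readings of about 12 N or less on each. After letting go, I pushed the lever over one ridge into the green notch.

**Last checks:**
- **Lever:** the pointer is in line with the green mark.
- **Board:** it lies along the ledge and against the red stop. Its slope measures 0.302 rad, against 0.301 expected at green.
- **Other items:** the spool, flux bottle and marker look unmoved by eye, and the arm stands clear, touching nothing.

**What disagreed:**
- The ledge was felt about 2 mm from where the camera put it, and the stop about 1 mm. I went by the contact force.
- My first plane fit of the cradle failed because of missing depth readings. I redid it before using it.

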